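# Fit the sprung battery cover on a portable test set

### The job

Close the battery bay of the test set with the larger of the two loose covers: tilt its tongue in under the hood, push it back against the spring bar, swing the other end down and let the spring slide that end back under the two keeper noses, so that the cover lies flat and fully home in the bay. Leave the smaller cover, the multimeter, the jar and the screwdriver where they are.

Things in the scene. Friction and masses are not known exactly. Their poses are not given: they have to be found in the camera images.
- bay (a point): Middle of the flat ledge the cover lies on, in the open battery bay of the grey test set (fixed case, 168 x 120 mm), 45 mm above the table. z up, x from hood to carry handle. The pocket's +x wall is 5 mm high, its face at x=55 mm. Side walls 5 mm high, bevelled 60 degrees: pocket 81 mm wide at the ledge, 87 at the top. Inside the ledge (x -28 to 42, y -30 to 30 mm) is an open hole with cells.
- hood_edge (a point): Middle of the lower edge of the hood, the fixed lip over the bay's -x end: 43 mm from the bay point towards -x and 10 mm above the ledge. The hood is 4 mm thick, level, and runs from here 47 mm on to -x, across the whole case (120 mm in y). Axes as the bay's.
- bar_face (a point): Centre of the front face of the steel spring bar under the hood (60 mm wide in y, 0.5 to 8.5 mm above the ledge). At rest the face is at x=-50.5 mm of the bay, 7.5 mm in under the hood's edge; it can be pushed 8.5 mm towards -x against its spring: 3 N to start it, 7.2 N at its stop. Axes as the bay's.
- keepers (a point): Midway between the two rounded, fixed keeper noses, at x=55, y=0, z=10 mm of the bay. The noses sit on the inner faces of the handle's uprights at y=-30 and y=+30 mm (12 mm wide each); they are 4 mm radius about a y axis through this point: they reach 4 mm into the pocket (to x=51) and down to 6 mm above the ledge. Axes as the bay's.
- handle (a point): Middle of the bar of the carry handle at the bay's +x end: a 12 mm thick round bar, 84 mm long in y, its axis 44 mm above the ledge at x=61 mm of the bay, on two uprights 12 mm square centred at y=-30 and +30 mm, with inner faces at x=55 mm. Axes as the bay's.
- cover_grip (a point): Centre of the upright black grip (12 mm in x, 50 in y, 42 high) across the middle of the larger loose cover, 25 mm above its underside. The cover is a grey plate 107 mm long (x), 76 wide, 4 thick, 0.09 to 0.18 kg, flat on the table at the start, z up. Home: axes as the bay's, this point at x=1.5, y=0 (+-2.5), z=25 mm of the bay. To let go, open the fingers only to about 35 mm: handle is near.
- cover_tongue (a point): Middle of the lower front edge of the larger cover's tongue, the 56 mm wide, last 12 mm at its -x end: 53.5 mm to -x of the grip's centre and 25 mm below it. The cover passes between hood and handle only tilted about 30 to 42 degrees, this edge down, until that is under it. For the other end to pass the noses, the bar must be pushed in about 6 mm; let go, it pushes the cover back under them.
- spare_grip (a point): A smaller loose cover of the same make (plate 72 x 56 x 4 mm, same grip, same point at the grip's centre, 25 mm above its underside); it belongs elsewhere and stays where it is.
- meter: Orange hand-held multimeter lying face up, 190 x 90 x 36 mm, origin under its middle; a bystander.
- jar: Black jar, 60 mm across, 105 mm high, origin under its middle; a bystander.
- driver: Screwdriver with blue handle, 180 mm long, lying; a bystander.
There are look-alikes about, which are no part of the job. Leave any green look-alike of the part that bears cover_grip alone.

How it is judged:
On the way:
1. the larger cover is tilted (over 12 degrees) with its tongue in under the hood (angle between cover_grip's own z axis and vertical between 0.21 and 0.9 rad and x of cover_tongue in the frame of bay between -0.066 and -0.045 m and z of cover_tongue in the frame of bay between -0.002 and 0.007 m and y of cover_tongue in the frame of bay between -0.01 and 0.01 m), for 0.1 s.
At the end, for the whole second after the job is handed in: The larger cover lies home in the bay, tongue under the hood and other end under the keeper noses: flat within 2 degrees, square to the bay within 4.5 degrees, its point within 2 mm lengthwise (x between -0.5 and 3.5 mm), 4.5 mm sideways and 1.5 mm in height of its home position, and let go (angle between cover_grip's own z axis and vertical below 0.035 rad and angle between the x axis of cover_grip and the x axis of bay, either way round below 0.08 rad and x of cover_grip in the frame of bay between -0.0005 and 0.0035 m and y of cover_grip in the frame of bay between -0.0045 and 0.0045 m and z of cover_grip in the frame of bay between 0.0235 and 0.0265 m); the robot touches nothing.
It fails at once if the smaller cover is moved more than 30 mm (distance of spare_grip from where it was at the start of the episode above 0.03 m).
It fails at once if the multimeter is moved more than 30 mm (distance of meter from where it was at the start of the episode above 0.03 m).
It fails at once if the jar is moved more than 30 mm (distance of jar from where it was at the start of the episode above 0.03 m).
It fails at once if the screwdriver is moved more than 30 mm (distance of driver from where it was at the start of the episode above 0.03 m).
It also fails if it takes over 48 s, if anything falls off the work surface, if the arm or the gripper's body presses on something with over 40 N, if the wrist force passes 120 N, or if a joint passes its speed limit or range.

### The arm

A 6-joint arm with a two-finger parallel gripper is mounted at the origin on the work surface. World frame = base frame: x ahead of the robot, y to its left, z up, the work surface at z = 0. Lengths are in m, angles in rad, forces in N, time in s.
With the tool pointing down it reaches from about 0.35 to 0.85 m from the base axis. Payload 8.1 kg.
Tool frame: the origin (TCP) lies midway between the tips of the shut fingers; the grasp point (between the pads) lies 19 mm behind it; z points along the fingers, y is the direction in which the jaws open and shut (so a half turn about z gives the same grasp; the last joint's range is limited). The gripper opens to 93 mm and grips with 3 to 60 N. Pads are 15 mm wide; open, the fingers measure 128 mm over their backs; the gripper's body (75 mm by 188 mm) begins 65 mm behind the grasp point.
Start: joints at [-1.355, 0.13, 1.488, -0, 1.523, -0.085], TCP at [0.178, -0.573, 0.219] pointing down, gripper open.
Joint ranges: [-2.96, 2.96], [-0.89, 2.26], [0.02, 2.5], [-1.34, 4.48], [0, 2.73], [-2.66, 2.66]. Speed limits (rad/s): [2.39, 2.39, 2.79, 3.14, 3.14, 3.14].

### API

Orientations are given as a rotation vector (axis times angle).
In Python, from plant import robot gives the robot as it stands. The module is installed in compiled form; this text tells all that it offers.
- The arm moves only by the shell command python3 -m pendant 'ROWS' [FORCE]. ROWS is JSON, a list of rows, each an object with "translation": the shift along the tool's x, y, z in mm, a list of three; "twist": the turn, a rotation vector about the tool's x, y, z in rad, a list of three; "grip": the opening, from -1 (shut) to 1 (fully open). A call has exactly 10 rows; each row shifts and turns the pose as measured when the row begins, along the tool's axes as they then stand; what a row does not reach is not made up. A row lasts 1/10 s, in which the tool goes at most 50 mm and 8.59 degrees, less where a joint would pass 70% of its speed; a pose out of reach is approached as far as the arm can. A call is refused whole if a number of a shift passes 50 or a number of a turn 0.15, either way. A call with a gripper value outside its range is refused whole. The fingers move at their own pace and stop on an object; FORCE is the grip in N (left out, the last holds). Time passes only in rows, so rows that do not move let the fingers close, or fill a call up. It gives the time, the measured TCP pose, the force and the opening at its end, in the units of the state.
- robot.read_state(): the state, without advancing time (a new reading comes with each control period).
- robot.read_camera(name): name is "side" or "top" or "wrist"; returns (picture, depth): 480x640x3 uint8, red, green, blue; 480x640 float32, m along the optical axis (not along the pixel's ray), 0 where there is no reading.
- robot.camera_info(name): a dict with "vertical_fov" (degrees; the focal length in pixels is half the picture's height over the tangent of half this angle, whatever the lens; pixels are square), "cx", "cy" (the principal point, pixels), "D" ([k1, k2, p1, p2, k3] as OpenCV has them; the pictures are not rectified), "cam_to_world" (4x4, takes a point from camera to world coordinates). Camera axes: x right, y up, looking along -z (the intrinsics and any distortion apply to the point x, -y, -z); pixel columns grow to the right and rows downward; lengths in m; the calibration is good to about 2 mm. A picture is of the moment at which its call begins: read the wrist's pose just before it. camera_info takes no time and is no camera call; for the wrist camera it gives the pose at the moment of the call.
- robot.close_job(): hands the job in, once; it reports no verdict.
The state is a dict: "t": time; "q": joint angles; "dq": joint speeds; "joint_torque": joint torques, N m; "tool_pos": TCP position; "orientation": TCP orientation; "force": force on the tool from outside, world axes, zero at the start; "wrist_torque": the same for the moment, N m; "opening": finger opening in m.
Only numpy, scipy, OpenCV 4.12 (cv2) and the standard library are available. Lean on these libraries where they do the work, as an engineer would, in place of code of your own. Each camera call takes 0.05 s, during which the arm holds its last target. There are 200 camera calls.

## Working session

There is one attempt and no reset: what is moved stays moved. The work goes in short steps, Python scripts to look and compute and a shell command to move; the robot and the scene stay as the last step left them, time stands still between calls to the robot, and variables do not carry over. Pictures are saved under pics/ and viewed, about 8 in all and at most 12, crops included, and the job is handed in when it is done.

```bash
mkdir -p pics
cat > h.py <<'E'
import numpy as np, cv2
from plant import robot
from scipy.spatial.transform import Rotation as R
def cam(n):
    i=robot.camera_info(n); im,d=robot.read_camera(n); return i,im,d
def K(i):
    f=240/np.tan(np.radians(i['vertical_fov']/2)); return np.array([[f,0,i['cx']],[0,f,i['cy']],[0,0,1]])
def cloud(i,d):
    v,u=np.mgrid[0:480,0:640]; p=cv2.undistortPoints(np.stack([u.ravel(),v.ravel()],1).astype(np.float64).reshape(-1,1,2),K(i),np.array(i['D'])).reshape(480,640,2)
    P=np.stack([p[...,0]*d,-p[...,1]*d,-d],-1); T=np.array(i['cam_to_world']); W=P@T[:3,:3].T+T[:3,3]; W[d<=0]=np.nan; return W
def save(n,im): cv2.imwrite('pics/'+n,im[...,::-1])
E
python3 - <<'E'
from h import *
s=robot.read_state(); print(s)
for n in ('top','side'):
    i,im,d=cam(n); save(n+'1.png',im); np.savez(n+'1.npz',im=im,d=d,W=cloud(i,d)); print(n,i)
E
```

```text
{'t': 0.0, 'q': array([-1.35541881e+00,  1.31204184e-01,  1.48925743e+00, -1.23220266e-05,
        1.52302473e+00, -8.54189751e-02]), 'dq': array([ 0.00079471,  0.0013401 ,  0.00092159, -0.00135309, -0.00013121,
       -0.00155619]), 'joint_torque': array([ 6.54883934e-04, -5.59836459e+01, -4.91756988e+01,  7.66761904e-02,
        3.57340090e-02, -2.23631496e-04]), 'tool_pos': array([ 0.17765099, -0.57249347,  0.21757378]), 'orientation': array([-3.10426103e+00, -4.70428690e-01,  2.12315008e-04]), 'force': array([0.25243352, 0.88407204, 0.01322194]), 'wrist_torque': array([0.02086023, 0.02575917, 0.01690346]), 'opening': 0.09300478368994765}
top {'vertical_fov': 57.886691854532216, 'cx': 323.7393834628071, 'cy': 240.09944155689612, 'D': array([-0.10055975,  0.        ,  0.        ,  0.        ,  0.        ]), 'cam_to_world': array([[-0.00786659,  0.98648068, -0.16368869,  0.37575309],
       [-0.99982687, -0.00499899,  0.01792319,  0.01064519],
       [ 0.01686261,  0.16380134,  0.98634921,  1.04412116],
       [ 0.        ,  0.        ,  0.        ,  1.        ]])}
side {'vertical_fov': 47.0273795757593, 'cx': 315.521823956006, 'cy': 240.94524923853334, 'D': array([-0.01976222,  0.        ,  0.        ,  0.        ,  0.        ]), 'cam_to_world': array([[-0.86110743,  0.32801009, -0.38846284,  0.05772041],
       [-0.50808854, -0.52746797,  0.68089909,  0.88759738],
       [ 0.01844006,  0.78370079,  0.62086475,  0.86722772],
       [ 0.        ,  0.        ,  0.        ,  1.        ]])}
```

View pics/top1.png

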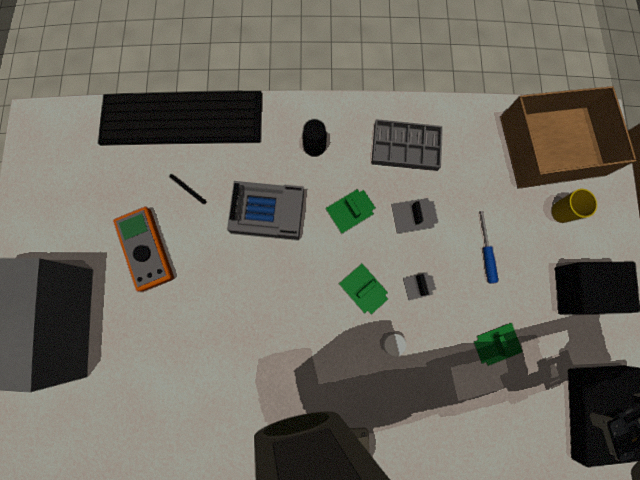

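View pics/side1.png

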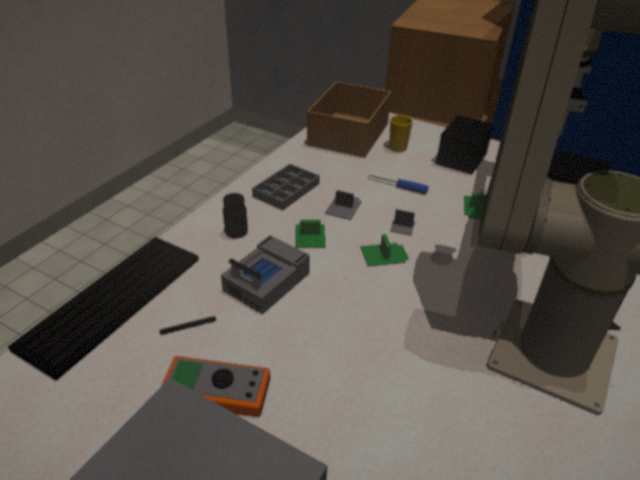

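Test set at top(267,210), handle on its left and hood on its right. The candidates are the grey cover at (414,215), which looks larger, the grey cover at (419,286), which looks smaller, and green look-alikes at (350,211), (364,288) and (498,343). I'm choosing (414,215) and will check it in a close crop.

Run:
```python
from h import *
z=np.load('top1.npz'); im=z['im'];W=z['W']
a=cv2.resize(im[165:310,385:445],None,fx=4,fy=4,interpolation=cv2.INTER_CUBIC)
b=cv2.resize(im[165:255,215:320],None,fx=5,fy=5,interpolation=cv2.INTER_CUBIC)
c=np.zeros((600,800,3),np.uint8); c[:580,:240]=a; c[:450,250:775]=b; save('crop1.png',np.clip(c*1.5,0,255).astype(np.uint8))
def rect(P,name):
    r=cv2.minAreaRect((P[:,:2]*1000).astype(np.float32)); print(name,len(P),'c',np.round(r[0],1),'wh',np.round(r[1],1),'ang',round(r[2],1),'z',np.round(np.percentile(P[:,2],[5,50,95])*1000,1))
hs=cv2.cvtColor(im,cv2.COLOR_RGB2HSV)
print('table z',np.nanmedian(W[250:300,200:300,2]))
for n,(r0,r1,c0,c1) in {'big':(190,240,388,442),'small':(268,302,400,440)}.items():
    w=W[r0:r1,c0:c1].reshape(-1,3); h=hs[r0:r1,c0:c1].reshape(-1,3)
    k=w[:,2]; 
    rect(w[(k>0.025)&(k<0.06)],n+' grip'); rect(w[(k>0.0025)&(k<0.06)],n+' all')
w=W[175:245,222:310].reshape(-1,3);k=w[:,2]
for lo,hi in((.03,.2),(.040,.052),(.052,.066),(.066,.12)):
    rect(w[(k>lo)&(k<hi)],f'case {lo}-{hi}')
```

```text
table z 0.0008821846116815468
big grip 155 c [ 610.7 -234.5] wh [51.4 13.3] ang 8.9 z [26.8 45.3 48.9]
big all 1310 c [ 612.4 -234.5] wh [136.9 125.2] ang 89.5 z [ 2.8  4.8 45.9]
small grip 154 c [ 437.4 -238.9] wh [50.1 12.6] ang 11.2 z [27.4 45.4 48.8]
small all 707 c [ 438.9 -239.1] wh [96.9 79.6] ang 89.3 z [ 2.8  5.5 47.2]
case 0.03-0.2 3639 c [616.8 129.9] wh [167.3 121.8] ang 83.9 z [38.7 50.4 91.2]
case 0.04-0.052 1850 c [617.  129.9] wh [167.3 121.5] ang 83.9 z [40.9 46.2 51.5]
case 0.052-0.066 1301 c [617.  129.7] wh [166.6 121.1] ang 84.1 z [52.5 59.  62.5]
case 0.066-0.12 228 c [624.4 195.2] wh [13.2 84.8] ang 83.7 z [74.2 94.1 97.4]
```

View pics/crop1.png

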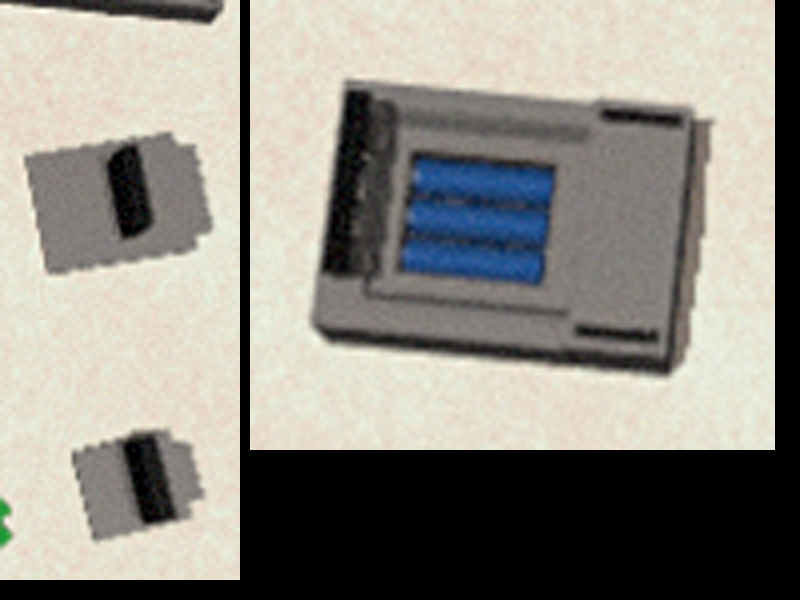

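The crop shows the larger cover with its tongue to the right (world -y) and its grip at top(416,212). The hood is also on the right, so bay x is roughly world +y. I'll cross-check with the side view and work out the approach.

```bash
cat > g.py <<'E'
from h import *
M=np.array([[0,-1,0],[-1,0,0],[0,0,-1.]])
def Ry(a): return R.from_euler('y',-a,degrees=True).as_matrix()
def Rz(a): return R.from_euler('z',a,degrees=True).as_matrix()
def cur():
    s=robot.read_state(); return np.array(s['tool_pos'])*1000, R.from_rotvec(s['orientation']).as_matrix(), s
def plan(p1,R1,n=10):
    p,Q,s=cur(); w=R.from_matrix(Q.T@R1).as_rotvec(); dp=(p1-p)/n
    print('t',round(s['t'],2),'total world',np.round(p1-p,1),'rot',np.round(w,3),'F',np.round(s['force'],1),'open',round(s['opening']*1000,1),'q',np.round(s['q'],2))
    for k in range(n): print(np.round((Q@R.from_rotvec(w*k/n).as_matrix()).T@dp,1),np.round(w/n,3))
BAY=np.array([617.7,135.2,45.]); BYAW=83.9; H=10.
def pose(tx,tz,a,y=0,bay=None):   # TCP pose for tongue edge at (tx,y,tz) of bay, tilt a
    b=BAY if bay is None else bay; B=Rz(BYAW); C=Ry(a)
    return b+B@(np.array([tx,y,tz])+C@np.array([53.5,0,H])), B@C@M
def where():  # tongue from measured TCP
    p,Q,s=cur(); C=Rz(BYAW).T@Q@M.T; t=Rz(BYAW).T@(p-BAY)-C@np.array([53.5,0,H])
    e=R.from_matrix(C).as_euler('yxz',degrees=True)
    print('t',round(s['t'],2),'tongue',np.round(t,1),'tilt',round(-e[0],2),'roll',round(e[1],2),'yaw',round(e[2],2),'Fbay',np.round(Rz(BYAW).T@s['force'],1),'Tq',np.round(Rz(BYAW).T@s['wrist_torque'],2),'open',round(s['opening']*1000,1),'q',np.round(s['q'],2))
E
python3 - <<'E'
from g import *
z=np.load('side1.npz');W=z['W']
def rect(P,name):
    r=cv2.minAreaRect((P[:,:2]*1000).astype(np.float32)); print(name,len(P),np.round(r[0],1),np.round(r[1],1),round(r[2],1),'z',np.round(np.percentile(P[:,2],[5,50,95])*1000,1))
w=W.reshape(-1,3);k=w[:,2]
g=(abs(w[:,0]-.611)<.05)&(abs(w[:,1]+.234)<.05); rect(w[g&(k>.03)&(k<.06)],'grip'); rect(w[g&(k>.042)&(k<.06)],'griptop')
g=(abs(w[:,0]-.617)<.11)&(abs(w[:,1]-.13)<.11)
rect(w[g&(k>.03)&(k<.2)],'case'); rect(w[g&(k>.07)&(k<.2)],'handle'); rect(w[g&(k>.052)&(k<.062)],'deck')
t=np.load('top1.npz')['W'].reshape(-1,3)
m=(t[:,0]>.3)&(t[:,0]<.75)&(t[:,1]<-.1)&(t[:,1]>-.6)&(t[:,2]>.06)&(t[:,2]<.5)
rect(t[m],'tall')
plan(np.array([610.7,-234.5,150]),Rz(98.9)@M,10)
E
```

```text
grip 136 [ 612.4 -235.6] [51.7 20.3] 11.7 z [31.9 42.4 49.4]
griptop 71 [ 612.4 -236.5] [49.8 18.3] 10.0 z [42.5 46.8 50. ]
case 3441 [618.5 128.9] [174.2 124.4] 83.6 z [35.6 50.3 90.3]
handle 282 [624.5 195.5] [15.4 86.7] 84.1 z [73.  92.6 97.2]
deck 973 [618.5 127.7] [172.3 123.4] 84.0 z [52.3 58.7 61.5]
tall 1912 [ 558.3 -570.8] [400.7  98.2] 8.6 z [ 63.9  97.  119.4]
t 0.1 total world [433.  338.1 -67.7] rot [-0.002  0.     0.145] F [-0.7  0.6  0.1] open 93.1 q [-1.36  0.13  1.49 -0.    1.52 -0.09]
[ 51.4 -19.4   6.8] [-0.     0.     0.015]
[ 51.1 -20.2   6.8] [-0.     0.     0.015]
[ 50.8 -20.9   6.8] [-0.     0.     0.015]
[ 50.5 -21.7   6.8] [-0.     0.     0.015]
[ 50.2 -22.4   6.8] [-0.     0.     0.015]
[ 49.8 -23.1   6.8] [-0.     0.     0.015]
[ 49.5 -23.9   6.8] [-0.     0.     0.015]
[ 49.1 -24.6   6.8] [-0.     0.     0.015]
[ 48.8 -25.3   6.8] [-0.     0.     0.015]
[ 48.4 -26.    6.8] [-0.     0.     0.015]
```

```bash
python3 -m pendant '[{"translation":[45,-20,0],"twist":[0,0,0.015],"grip":1},{"translation":[45,-20,0],"twist":[0,0,0.015],"grip":1},{"translation":[45,-20,0],"twist":[0,0,0.015],"grip":1},{"translation":[45,-20,0],"twist":[0,0,0.015],"grip":1},{"translation":[45,-20,0],"twist":[0,0,0.015],"grip":1},{"translation":[45,-20,5],"twist":[0,0,0.015],"grip":1},{"translation":[45,-20,5],"twist":[0,0,0.015],"grip":1},{"translation":[45,-20,5],"twist":[0,0,0.015],"grip":1},{"translation":[45,-20,5],"twist":[0,0,0.015],"grip":1},{"translation":[45,-20,5],"twist":[0,0,0.015],"grip":1}]' 50
python3 - <<'E'
from g import *
plan(np.array([610.7,-234.5,150]),Rz(98.9)@M,5)
E
```

```text
t: 1.1
tool_pos: [0.5707, -0.2723, 0.1886]
orientation: [-3.13, -0.209, 0.006]
force: [-0.1, -0.3, 1.2]
opening: 0.0932
t 1.1 total world [ 40.   37.8 -38.6] rot [-0.005  0.004 -0.022] F [-0.1 -0.3  1.2] open 93.2 q [-0.53  0.24  1.42  0.    1.49  0.91]
[ 9.  -6.4  7.7] [-0.001  0.001 -0.004]
[ 9.  -6.4  7.7] [-0.001  0.001 -0.004]
[ 9.  -6.3  7.7] [-0.001  0.001 -0.004]
[ 9.  -6.3  7.7] [-0.001  0.001 -0.004]
[ 9.1 -6.3  7.7] [-0.001  0.001 -0.004]
```

```bash
python3 -m pendant '[{"translation":[9,-6,8],"twist":[0,0,-0.004],"grip":1},{"translation":[9,-6,8],"twist":[0,0,-0.004],"grip":1},{"translation":[9,-6,8],"twist":[0,0,-0.004],"grip":1},{"translation":[9,-6,8],"twist":[0,0,-0.004],"grip":1},{"translation":[9,-6,8],"twist":[0,0,-0.004],"grip":1},{"translation":[0,0,0],"twist":[0,0,0],"grip":1},{"translation":[0,0,0],"twist":[0,0,0],"grip":1},{"translation":[0,0,0],"twist":[0,0,0],"grip":1},{"translation":[0,0,0],"twist":[0,0,0],"grip":1},{"translation":[0,0,0],"twist":[0,0,0],"grip":1}]' 50
python3 - <<'E'
from g import *
plan(np.array([610.7,-234.5,10]),Rz(98.9)@M,10)
i,im,d=cam('wrist'); save('w1.png',im); W=cloud(i,d)
np.savez('w1.npz',im=im,W=W)
w=W.reshape(-1,3);k=w[:,2]
def rect(P,name):
    r=cv2.minAreaRect((P[:,:2]*1000).astype(np.float32)); print(name,len(P),np.round(r[0],1),np.round(r[1],1),round(r[2],1),'z',np.round(np.percentile(P[:,2],[5,50,95])*1000,1))
g=(abs(w[:,0]-.611)<.04)&(abs(w[:,1]+.234)<.04)
for lo,hi in((.03,.06),(.041,.06)):
    if (g&(k>lo)&(k<hi)).sum()>5: rect(w[g&(k>lo)&(k<hi)],f'{lo}')
E
```

```text
t: 2.1
tool_pos: [0.6129, -0.2324, 0.1432]
orientation: [-3.125, -0.244, 0.012]
force: [-0.0, 0.1, 0.1]
opening: 0.0931
t 2.1 total world [  -2.2   -2.1 -133.2] rot [-0.008  0.007  0.   ] F [-0.   0.1  0.1] open 93.1 q [-0.44  0.33  1.39  0.    1.43  0.97]
[-0.2  0.3 13.3] [-0.001  0.001  0.   ]
[-0.2  0.3 13.3] [-0.001  0.001  0.   ]
[-0.2  0.3 13.3] [-0.001  0.001  0.   ]
[-0.2  0.2 13.3] [-0.001  0.001  0.   ]
[-0.2  0.2 13.3] [-0.001  0.001  0.   ]
[-0.2  0.2 13.3] [-0.001  0.001  0.   ]
[-0.2  0.2 13.3] [-0.001  0.001  0.   ]
[-0.2  0.2 13.3] [-0.001  0.001  0.   ]
[-0.2  0.2 13.3] [-0.001  0.001  0.   ]
[-0.2  0.2 13.3] [-0.001  0.001  0.   ]
0.03 892 [ 613.2 -235.3] [49.6 11.5] 9.0 z [41.5 45.8 47. ]
0.041 851 [ 613.2 -235.4] [49.5 11.4] 8.8 z [44.3 45.9 47. ]
```

View pics/w1.png

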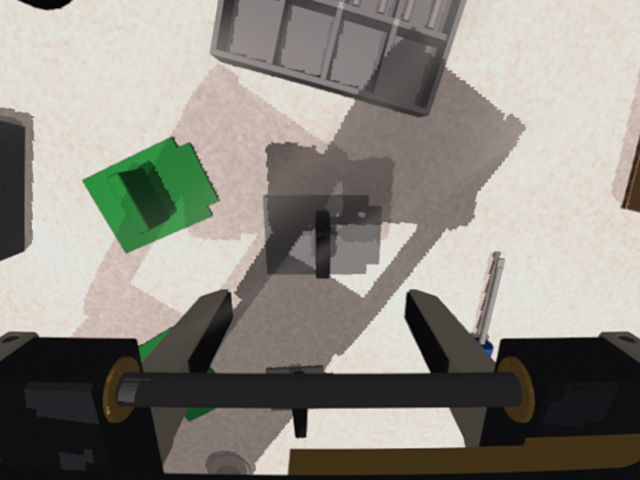

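Wrist view: the grip is at (322,243), the tongue points right at (378,240), and the grip centre measures (613.2,-235.3). The green look-alike is at (150,195). Descending.

```bash
python3 -m pendant '[{"translation":[0,0.4,16],"twist":[-0.001,0.001,0],"grip":1},{"translation":[0,0.4,16],"twist":[-0.001,0.001,0],"grip":1},{"translation":[0,0.4,16],"twist":[-0.001,0.001,0],"grip":1},{"translation":[0,0.4,16],"twist":[-0.001,0.001,0],"grip":1},{"translation":[0,0.4,16],"twist":[-0.001,0.001,0],"grip":1},{"translation":[0,0.4,14],"twist":[-0.001,0.001,0],"grip":1},{"translation":[0,0.4,10],"twist":[-0.001,0.001,0],"grip":1},{"translation":[0,0,5],"twist":[0,0,0],"grip":1},{"translation":[0,0,0],"twist":[0,0,0],"grip":1},{"translation":[0,0,0],"twist":[0,0,0],"grip":1}]' 50
python3 - <<'E'
from g import *
plan(np.array([613.2,-235.3,10.5]),Rz(98.9)@M,5)
E
```

```text
t: 3.15
tool_pos: [0.6096, -0.2341, 0.0207]
orientation: [-3.13, -0.243, 0.007]
force: [0.3, -0.3, -0.4]
opening: 0.0931
t 3.15 total world [  3.6  -1.2 -10.2] rot [-0.003  0.004 -0.   ] F [ 0.3 -0.3 -0.4] open 93.1 q [-0.45  0.44  1.49  0.    1.21  0.97]
[0.7 0.4 2. ] [-0.001  0.001 -0.   ]
[0.7 0.4 2. ] [-0.001  0.001 -0.   ]
[0.7 0.4 2. ] [-0.001  0.001 -0.   ]
[0.7 0.3 2. ] [-0.001  0.001 -0.   ]
[0.7 0.3 2. ] [-0.001  0.001 -0.   ]
```

```bash
python3 -m pendant '[{"translation":[1,0.5,3],"twist":[-0.001,0.001,0],"grip":1},{"translation":[1,0.4,3],"twist":[-0.001,0.001,0],"grip":1},{"translation":[1,0.3,3],"twist":[0,0.001,0],"grip":1},{"translation":[0.5,0,1.5],"twist":[0,0,0],"grip":0.2},{"translation":[0,0,0],"twist":[0,0,0],"grip":-1},{"translation":[0,0,0],"twist":[0,0,0],"grip":-1},{"translation":[0,0,0],"twist":[0,0,0],"grip":-1},{"translation":[0,0,0],"twist":[0,0,0],"grip":-1},{"translation":[0,0,0],"twist":[0,0,0],"grip":-1},{"translation":[0,0,0],"twist":[0,0,0],"grip":-1}]' 50
python3 - <<'E'
from g import *
plan(np.array([613.2,-235.3,10.5]),Rz(98.9)@M,1)
E
```

```text
t: 4.15
tool_pos: [0.616, -0.2359, 0.0128]
orientation: [3.13, 0.243, 0.006]
force: [-0.8, 0.7, 0.1]
opening: 0.0417
t 4.15 total world [-2.8  0.6 -2.3] rot [ 0.003 -0.004 -0.   ] F [-0.8  0.7  0.1] open 41.7 q [-0.44  0.46  1.49  0.    1.19  0.97]
[-2.7 -1.   2.3] [ 0.003 -0.004 -0.   ]
```

```bash
python3 -m pendant '[{"translation":[-2,-0.8,1.5],"twist":[0.002,-0.003,0],"grip":-0.4},{"translation":[-0.5,0,0.5],"twist":[0,0,0],"grip":-0.4},{"translation":[0,0,0],"twist":[0,0,0],"grip":-1},{"translation":[0,0,0],"twist":[0,0,0],"grip":-1},{"translation":[0,0,0],"twist":[0,0,0],"grip":-1},{"translation":[0,0,0],"twist":[0,0,0],"grip":-1},{"translation":[0,0,0],"twist":[0,0,0],"grip":-1},{"translation":[0,0,0],"twist":[0,0,0],"grip":-1},{"translation":[0,0,0],"twist":[0,0,0],"grip":-1},{"translation":[0,0,0],"twist":[0,0,0],"grip":-1}]' 50
python3 - <<'E'
from g import *
plan(np.array([613.2,-235.3,10.5]),Rz(98.9)@M,1)
p,Q=pose(-46+50,1+40,34); print(p); plan(p,Q,15)
E
```

```text
t: 5.15
tool_pos: [0.6131, -0.2354, 0.0106]
orientation: [3.132, 0.244, 0.001]
force: [-0.4, -0.4, -1.6]
opening: 0.0119
t 5.15 total world [ 0.1  0.1 -0.1] rot [ 0.    -0.001 -0.   ] F [-0.4 -0.4 -1.6] open 11.9 q [-0.44  0.46  1.49  0.    1.19  0.97]
[ 0.1 -0.1  0.1] [ 0.    -0.001 -0.   ]
[622.2440197  177.71946264 124.20719606]
t 5.15 total world [  9.1 413.1 113.6] rot [0.59  0.077 0.254] F [-0.4 -0.4 -1.6] open 11.9 q [-0.44  0.46  1.49  0.    1.19  0.97]
[  4.9 -27.1  -7.6] [0.039 0.005 0.017]
[  4.4 -27.5  -6.5] [0.039 0.005 0.017]
[  4.  -27.8  -5.4] [0.039 0.005 0.017]
[  3.6 -28.   -4.3] [0.039 0.005 0.017]
[  3.1 -28.2  -3.1] [0.039 0.005 0.017]
[  2.6 -28.4  -2. ] [0.039 0.005 0.017]
[  2.2 -28.5  -0.9] [0.039 0.005 0.017]
[  1.7 -28.5   0.3] [0.039 0.005 0.017]
[  1.2 -28.5   1.4] [0.039 0.005 0.017]
[  0.7 -28.5   2.5] [0.039 0.005 0.017]
[  0.2 -28.3   3.6] [0.039 0.005 0.017]
[ -0.3 -28.2   4.7] [0.039 0.005 0.017]
[ -0.8 -28.    5.8] [0.039 0.005 0.017]
[ -1.3 -27.7   6.9] [0.039 0.005 0.017]
[ -1.8 -27.4   8. ] [0.039 0.005 0.017]
```

```bash
sed -i 's/H=10\./H=10.6/' g.py; python3 -m pendant '[{"translation":[0,0,-25],"twist":[0,0,0],"grip":-1},{"translation":[0,0,-45],"twist":[0,0,0],"grip":-1},{"translation":[0,0,-45],"twist":[0,0,0],"grip":-1},{"translation":[4,-28,-20],"twist":[0.04,0.005,0.017],"grip":-1},{"translation":[4,-28,0],"twist":[0.04,0.005,0.017],"grip":-1},{"translation":[4,-28,1],"twist":[0.04,0.005,0.017],"grip":-1},{"translation":[3,-28,2],"twist":[0.04,0.005,0.017],"grip":-1},{"translation":[3,-28,3],"twist":[0.04,0.005,0.017],"grip":-1},{"translation":[2,-28,4],"twist":[0.04,0.005,0.017],"grip":-1},{"translation":[2,-28,5],"twist":[0.04,0.005,0.017],"grip":-1}]' 50
python3 - <<'E'
from g import *
p,Q=pose(4,70,34); print(p); plan(p,Q,8); where()
E
```

```text
t: 6.15
tool_pos: [0.6138, -0.0327, 0.1601]
orientation: [-2.85, -0.039, -0.017]
force: [0.1, -0.5, -1.4]
opening: 0.0119
[622.20836644 177.3858466  153.7046186 ]
t 6.15 total world [  8.4 210.   -6.4] rot [0.301 0.042 0.126] F [ 0.1 -0.5 -1.4] open 11.9 q [-0.31  0.25  1.5   0.28  1.49  1.2 ]
[  1.7 -24.9   8.3] [0.038 0.005 0.016]
[  1.3 -24.6   9.3] [0.038 0.005 0.016]
[  0.8 -24.2  10.2] [0.038 0.005 0.016]
[  0.4 -23.8  11.1] [0.038 0.005 0.016]
[ -0.  -23.4  12. ] [0.038 0.005 0.016]
[ -0.5 -22.9  12.8] [0.038 0.005 0.016]
[ -0.9 -22.4  13.7] [0.038 0.005 0.016]
[ -1.3 -21.9  14.5] [0.038 0.005 0.016]
t 6.15 tongue [-215.   -20.7   89.6] tilt 16.7 roll -0.91 yaw 7.54 Fbay [-0.4 -0.2 -1.4] Tq [-0.    0.21 -0.05] open 11.9 q [-0.31  0.25  1.5   0.28  1.49  1.2 ]
```

```bash
python3 -m pendant '[{"translation":[1.7,-25,8],"twist":[0.038,0.005,0.016],"grip":-1},{"translation":[1.3,-25,9],"twist":[0.038,0.005,0.016],"grip":-1},{"translation":[0.8,-24,10],"twist":[0.038,0.005,0.016],"grip":-1},{"translation":[0.4,-24,11],"twist":[0.038,0.005,0.016],"grip":-1},{"translation":[0,-23,12],"twist":[0.038,0.005,0.016],"grip":-1},{"translation":[-0.5,-23,13],"twist":[0.038,0.005,0.016],"grip":-1},{"translation":[-0.9,-22,14],"twist":[0.038,0.005,0.016],"grip":-1},{"translation":[-0.9,-15,8],"twist":[0.02,0.005,0.01],"grip":-1},{"translation":[0,0,0],"twist":[0,0,0],"grip":-1},{"translation":[0,0,0],"twist":[0,0,0],"grip":-1}]' 50
python3 - <<'E'
from g import *
where()
p,Q=pose(-30,14,34); print(p); plan(p,Q,8)
for n in('top','side'):
    i,im,d=cam(n); np.savez(n+'2.npz',im=im,d=d,W=cloud(i,d),)
    save(n+'2.png',cv2.resize(im[150:280,190:370] if n=='top' else im[180:330,190:370],None,fx=4,fy=4,interpolation=cv2.INTER_CUBIC))
E
```

```text
t: 7.15
tool_pos: [0.6208, 0.1774, 0.1559]
orientation: [-2.55, 0.135, -0.037]
force: [0.9, -0.0, -1.0]
opening: 0.0116
t 7.15 tongue [ 3.7  1.5 72.4] tilt 33.7 roll 0.18 yaw 0.08 Fbay [ 0.1 -0.9 -1. ] Tq [ 0.02  0.36 -0.  ] open 11.6 q [-0.14  0.22  1.62  0.6   1.37  1.39]
[618.59538801 143.5783565   97.7046186 ]
t 7.15 total world [ -2.2 -33.8 -58.2] rot [ 0.005  0.003 -0.001] F [ 0.9 -0.  -1. ] open 11.6 q [-0.14  0.22  1.62  0.6   1.37  1.39]
[0.2 7.6 3.7] [ 0.001  0.    -0.   ]
[0.2 7.6 3.7] [ 0.001  0.    -0.   ]
[0.2 7.6 3.7] [ 0.001  0.    -0.   ]
[0.2 7.6 3.7] [ 0.001  0.    -0.   ]
[0.2 7.6 3.7] [ 0.001  0.    -0.   ]
[0.2 7.6 3.7] [ 0.001  0.    -0.   ]
[0.2 7.6 3.7] [ 0.001  0.    -0.   ]
[0.2 7.6 3.7] [ 0.001  0.    -0.   ]
```

View pics/side2.png

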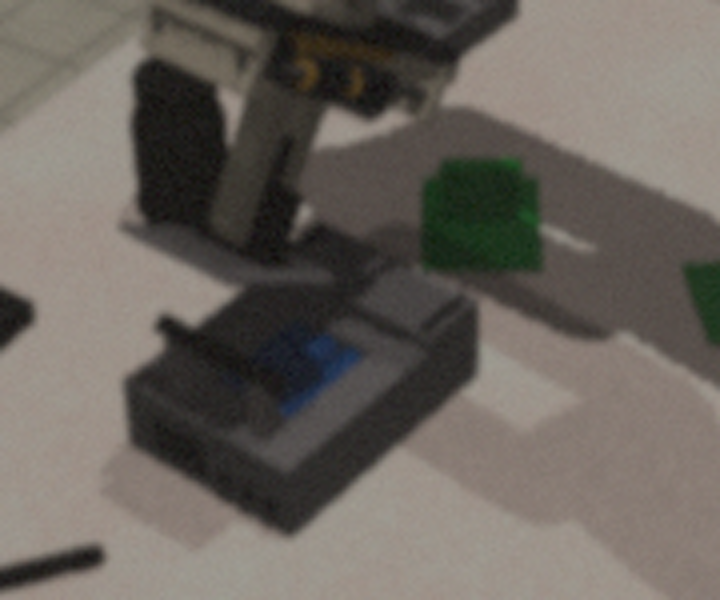

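Run:
```python
from g import *
p,Q=pose(-32,11,34); plan(p,Q,7)
W=np.load('top1.npz')['W'][120:158,300:330].reshape(-1,3); k=W[:,2]>.08; print('jar',np.nanmedian(W[k],0))
# hood edge refine from top cloud in bay frame: profile of z along x at |y|<25
t=np.load('top1.npz')['W'].reshape(-1,3)*1000; b=(t-BAY)@Rz(BYAW)
m=(abs(b[:,1])<25)&(b[:,2]>-20)&(b[:,2]<60)
for x in range(-60,-30,2): print(x,np.round(np.median(b[m&(abs(b[:,0]-x)<1.2),2]),1),end='; ')
m2=(abs(b[:,0]+65)<15)&(b[:,2]>5); print('\nhood y',np.round(np.percentile(b[m2,1],[1,99]),1)); m3=(b[:,2]>30)&(b[:,2]<60); print('handle x',np.round(np.percentile(b[m3&(abs(b[:,1])<22)&(b[:,2]>40),0],[2,50,98]),1),'y',np.round(np.percentile(b[m3&(b[:,2]>40),1],[1,99]),1))
hs=cv2.cvtColor(np.load('top1.npz')['im'],cv2.COLOR_RGB2HSV).reshape(-1,3); mm=(hs[:,1]>120)&(hs[:,0]>95)&(hs[:,0]<130)&(abs(b[:,0])<70)&(abs(b[:,1])<50); print('cells',np.round(np.percentile(b[mm],[2,98],axis=0),1))
```

```text
t 7.25 total world [ -2.7 -35.5 -61.4] rot [ 0.005  0.003 -0.001] F [-0.1 -0.3 -0.2] open 11.7 q [-0.14  0.22  1.62  0.6   1.37  1.39]
[0.2 9.1 4.5] [ 0.001  0.    -0.   ]
[0.2 9.1 4.5] [ 0.001  0.    -0.   ]
[0.2 9.1 4.5] [ 0.001  0.    -0.   ]
[0.2 9.1 4.5] [ 0.001  0.    -0.   ]
[0.2 9.1 4.5] [ 0.001  0.    -0.   ]
[0.2 9.1 4.4] [ 0.001  0.    -0.   ]
[0.2 9.1 4.4] [ 0.001  0.    -0.   ]
jar [0.78616901 0.01411844 0.10513582]
-60 14.9; -58 14.6; -56 13.9; -54 14.1; -52 14.4; -50 13.6; -48 15.2; -46 14.2; -44 14.2; -42 13.8; -40 0.4; -38 0.8; -36 0.4; -34 0.7; -32 0.1; 
hood y [-186.8  431.7]
handle x [54.7 59.8 66.4] y [-379.9  429.3]
cells [[-23.9 -27.4 -13.7]
 [ 41.6  25.9   2.1]]
```

```bash
python3 -m pendant '[{"translation":[0.2,9,4.5],"twist":[0.001,0,0],"grip":-1},{"translation":[0.2,9,4.5],"twist":[0.001,0,0],"grip":-1},{"translation":[0.2,9,4.5],"twist":[0.001,0,0],"grip":-1},{"translation":[0.2,9,4.5],"twist":[0.001,0,0],"grip":-1},{"translation":[0.2,9,4.5],"twist":[0.001,0,0],"grip":-1},{"translation":[0.2,9,4.5],"twist":[0,0,0],"grip":-1},{"translation":[0.2,6,2],"twist":[0,0,0],"grip":-1},{"translation":[0,0,0],"twist":[0,0,0],"grip":-1},{"translation":[0,0,0],"twist":[0,0,0],"grip":-1},{"translation":[0,0,0],"twist":[0,0,0],"grip":-1}]' 50
python3 - <<'E'
from g import *
where()
p,Q=pose(-32,11,34); plan(p,Q,1)
p,Q=pose(-46,1.5,32); plan(p,Q,6)
i,im,d=cam('side'); save('side3.png',cv2.resize(im[180:330,190:370],None,fx=4,fy=4,interpolation=cv2.INTER_CUBIC))
E
```

```text
t: 8.25
tool_pos: [0.6189, 0.137, 0.0925]
orientation: [-2.546, 0.14, -0.038]
force: [0.3, -0.6, -1.0]
opening: 0.0118
t 8.25 tongue [-36.5  -0.7   8.8] tilt 33.95 roll 0.21 yaw -0.15 Fbay [-0.5 -0.4 -1. ] Tq [-0.02  0.38 -0.05] open 11.8 q [-0.21  0.3   1.65  0.61  1.31  1.27]
t 8.25 total world [-0.5  4.6  2.2] rot [ 0.001  0.001 -0.004] F [ 0.3 -0.6 -1. ] open 11.8 q [-0.21  0.3   1.65  0.61  1.31  1.27]
[-1.  -5.   0.7] [ 0.001  0.001 -0.004]
t 8.25 total world [-1.8 -8.  -8.6] rot [-0.034  0.002 -0.004] F [ 0.3 -0.6 -1. ] open 11.8 q [-0.21  0.3   1.65  0.61  1.31  1.27]
[-0.2  1.9  0.4] [-0.006  0.    -0.001]
[-0.2  1.9  0.4] [-0.006  0.    -0.001]
[-0.2  1.9  0.5] [-0.006  0.    -0.001]
[-0.2  1.9  0.5] [-0.006  0.    -0.001]
[-0.2  1.9  0.5] [-0.006  0.    -0.001]
[-0.2  1.9  0.5] [-0.006  0.    -0.001]
```

View pics/side3.png

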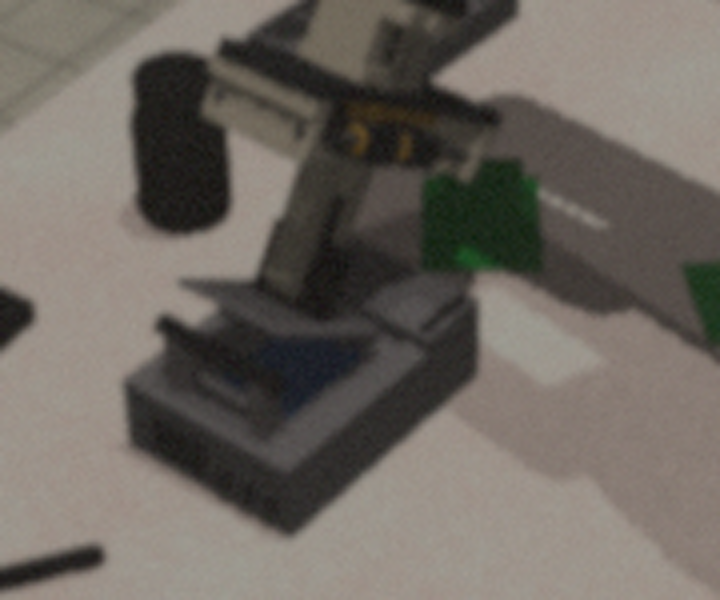

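Side crop: the cover is tilted about 34°, its tongue just in front of the hood's edge at (375,340), and its rear end is clear above the handle. Now I'll slip the tongue under.

```bash
python3 -m pendant '[{"translation":[-0.3,2,2],"twist":[-0.005,0,-0.001],"grip":-1},{"translation":[-0.3,2,1],"twist":[-0.005,0,-0.001],"grip":-1},{"translation":[-0.2,2,0],"twist":[-0.005,0,-0.001],"grip":-1},{"translation":[-0.2,2,0],"twist":[-0.005,0,-0.001],"grip":-1},{"translation":[-0.2,1.5,0],"twist":[-0.005,0,0],"grip":-1},{"translation":[0,1,0],"twist":[-0.005,0,0],"grip":-1},{"translation":[0,0,0],"twist":[0,0,0],"grip":-1},{"translation":[0,0,0],"twist":[0,0,0],"grip":-1},{"translation":[0,0,0],"twist":[0,0,0],"grip":-1},{"translation":[0,0,0],"twist":[0,0,0],"grip":-1}]' 50
python3 - <<'E'
from g import *
where()
p,Q=pose(-48,1.5,26); plan(p,Q,6)
E
```

```text
t: 9.3
tool_pos: [0.6177, 0.1302, 0.0854]
orientation: [-2.579, 0.134, -0.041]
force: [0.0, -0.0, -1.1]
opening: 0.0119
t 9.3 tongue [-44.7  -0.7   3. ] tilt 32.07 roll -0.11 yaw 0.13 Fbay [-0.  -0.  -1.1] Tq [0.01 0.39 0.03] open 11.9 q [-0.2   0.3   1.66  0.58  1.29  1.28]
t 9.3 total world [-0.5  0.5 -5.9] rot [-0.106 -0.001  0.003] F [ 0.  -0.  -1.1] open 11.9 q [-0.2   0.3   1.66  0.58  1.29  1.28]
[-0.1  0.5  0.9] [-0.018 -0.     0.   ]
[-0.1  0.4  0.9] [-0.018 -0.     0.   ]
[-0.1  0.4  0.9] [-0.018 -0.     0.   ]
[-0.1  0.4  0.9] [-0.018 -0.     0.   ]
[-0.1  0.4  0.9] [-0.018 -0.     0.   ]
[-0.1  0.4  0.9] [-0.018 -0.     0.   ]
```

```bash
python3 -m pendant '[{"translation":[-0.1,0.7,1],"twist":[-0.018,0,0],"grip":-1},{"translation":[-0.1,0.6,1],"twist":[-0.018,0,0],"grip":-1},{"translation":[-0.1,0.5,1],"twist":[-0.018,0,0],"grip":-1},{"translation":[-0.1,0.5,1],"twist":[-0.018,0,0],"grip":-1},{"translation":[-0.1,0.5,1],"twist":[-0.018,0,0],"grip":-1},{"translation":[0,0.5,0.9],"twist":[-0.014,0,0],"grip":-1},{"translation":[0,0,0],"twist":[0,0,0],"grip":-1},{"translation":[0,0,0],"twist":[0,0,0],"grip":-1},{"translation":[0,0,0],"twist":[0,0,0],"grip":-1},{"translation":[0,0,0],"twist":[0,0,0],"grip":-1}]' 50
python3 - <<'E'
from g import *
where()
p,Q=pose(-53,1,20); plan(p,Q,6)
E
```

```text
t: 10.3
tool_pos: [0.6172, 0.1309, 0.0782]
orientation: [-2.692, 0.139, -0.035]
force: [-0.2, 0.3, -2.3]
opening: 0.0116
t 10.3 tongue [-48.   -0.1   0.6] tilt 25.57 roll -0.13 yaw 0.18 Fbay [ 0.3  0.2 -2.3] Tq [-0.01  0.25  0.  ] open 11.6 q [-0.14  0.28  1.65  0.47  1.26  1.38]
t 10.3 total world [-0.1 -2.  -4. ] rot [-0.097 -0.001  0.004] F [-0.2  0.3 -2.3] open 11.6 q [-0.14  0.28  1.65  0.47  1.26  1.38]
[0.  0.6 0.5] [-0.016 -0.     0.001]
[0.  0.6 0.5] [-0.016 -0.     0.001]
[0.  0.6 0.5] [-0.016 -0.     0.001]
[0.  0.6 0.5] [-0.016 -0.     0.001]
[0.  0.6 0.5] [-0.016 -0.     0.001]
[0.  0.5 0.5] [-0.016 -0.     0.001]
```

```bash
python3 -m pendant '[{"translation":[0,0.7,0.5],"twist":[-0.016,0,0],"grip":-1},{"translation":[0,0.7,0.5],"twist":[-0.016,0,0],"grip":-1},{"translation":[0,0.7,0.5],"twist":[-0.016,0,0],"grip":-1},{"translation":[0,0.6,0.5],"twist":[-0.016,0,0],"grip":-1},{"translation":[0,0.6,0.5],"twist":[-0.016,0,0],"grip":-1},{"translation":[0,0.5,0.5],"twist":[-0.014,0,0],"grip":-1},{"translation":[0,0,0],"twist":[0,0,0],"grip":-1},{"translation":[0,0,0],"twist":[0,0,0],"grip":-1},{"translation":[0,0,0],"twist":[0,0,0],"grip":-1},{"translation":[0,0,0],"twist":[0,0,0],"grip":-1}]' 50
python3 - <<'E'
from g import *
where()
p,Q=pose(-57,1,15); plan(p,Q,6)
E
```

```text
t: 11.3
tool_pos: [0.6169, 0.1308, 0.0735]
orientation: [-2.791, 0.143, -0.028]
force: [2.3, 3.2, -1.7]
opening: 0.0116
t 11.3 tongue [-51.2   0.1   0.3] tilt 19.9 roll -0.11 yaw 0.2 Fbay [ 3.5 -1.9 -1.7] Tq [-0.13 -0.51 -0.03] open 11.6 q [-0.08  0.28  1.64  0.37  1.24  1.47]
t 11.3 total world [-0.  -3.6 -3.4] rot [-0.086 -0.001  0.004] F [ 2.3  3.2 -1.7] open 11.6 q [-0.08  0.28  1.64  0.37  1.24  1.47]
[0.1 0.8 0.3] [-0.014 -0.     0.001]
[0.1 0.7 0.3] [-0.014 -0.     0.001]
[0.1 0.7 0.4] [-0.014 -0.     0.001]
[0.1 0.7 0.4] [-0.014 -0.     0.001]
[0.1 0.7 0.4] [-0.014 -0.     0.001]
[0.1 0.7 0.4] [-0.014 -0.     0.001]
```

```bash
python3 -m pendant '[{"translation":[0.3,1,0.3],"twist":[-0.014,0,0],"grip":-1},{"translation":[0.3,1,0.3],"twist":[-0.014,0,0],"grip":-1},{"translation":[0.3,1,0.3],"twist":[-0.014,0,0],"grip":-1},{"translation":[0.2,1,0.3],"twist":[-0.014,0,0],"grip":-1},{"translation":[0,1,0.3],"twist":[-0.014,0,0],"grip":-1},{"translation":[0,1,0.3],"twist":[-0.014,0,0],"grip":-1},{"translation":[0,0,0],"twist":[0,0,0],"grip":-1},{"translation":[0,0,0],"twist":[0,0,0],"grip":-1},{"translation":[0,0,0],"twist":[0,0,0],"grip":-1},{"translation":[0,0,0],"twist":[0,0,0],"grip":-1}]' 50
python3 - <<'E'
from g import *
where()
p,Q=pose(-57.5,1,15); plan(p,Q,1)
p,Q=pose(-57.5,0.7,8); plan(p,Q,6)
E
```

```text
t: 12.3
tool_pos: [0.6167, 0.129, 0.0692]
orientation: [-2.879, 0.148, -0.019]
force: [1.0, 4.9, -3.1]
opening: 0.0118
t 12.3 tongue [-55.2   0.1   0.3] tilt 14.87 roll 0.01 yaw 0.2 Fbay [ 4.9 -0.5 -3.1] Tq [-0.15 -0.97 -0.02] open 11.8 q [-0.03  0.28  1.62  0.27  1.23  1.55]
t 12.3 total world [ 0.  -2.3  0.8] rot [0.002 0.001 0.003] F [ 1.   4.9 -3.1] open 11.8 q [-0.03  0.28  1.62  0.27  1.23  1.55]
[ 0.3  2.  -1.4] [0.002 0.001 0.003]
t 12.3 total world [ 0.3  0.2 -5.6] rot [-0.12   0.001  0.003] F [ 1.   4.9 -3.1] open 11.8 q [-0.03  0.28  1.62  0.27  1.23  1.55]
[0.  0.2 0.9] [-0.02   0.     0.001]
[0.  0.2 0.9] [-0.02   0.     0.001]
[0.  0.2 0.9] [-0.02   0.     0.001]
[0.  0.1 0.9] [-0.02   0.     0.001]
[0.  0.1 0.9] [-0.02   0.     0.001]
[0.  0.1 0.9] [-0.02   0.     0.001]
```

```bash
python3 -m pendant '[{"translation":[0.1,1,0.3],"twist":[-0.014,0,0],"grip":-1},{"translation":[0.1,1,0.3],"twist":[-0.014,0,0],"grip":-1},{"translation":[0.1,1.2,0.3],"twist":[-0.014,0,0],"grip":-1},{"translation":[0,1.2,0],"twist":[-0.005,0,0],"grip":-1},{"translation":[0,1.2,0],"twist":[0,0,0],"grip":-1},{"translation":[0,1.2,0],"twist":[0,0,0],"grip":-1},{"translation":[0,0,0],"twist":[0,0,0],"grip":-1},{"translation":[0,0,0],"twist":[0,0,0],"grip":-1},{"translation":[0,0,0],"twist":[0,0,0],"grip":-1},{"translation":[0,0,0],"twist":[0,0,0],"grip":-1}]' 50
python3 - <<'E'
from g import *
where()
for a in(8,4):
  p,Q=pose(-57.5,0.7,a); plan(p,Q,1)
E
```

```text
t: 13.3
tool_pos: [0.6168, 0.1294, 0.067]
orientation: [-2.924, 0.149, -0.017]
force: [1.9, 5.9, -3.2]
opening: 0.0118
t 13.3 tongue [-55.9   0.    0.3] tilt 12.26 roll -0.03 yaw 0.26 Fbay [ 6.  -1.3 -3.2] Tq [-0.07 -1.04 -0.04] open 11.8 q [-0.    0.29  1.61  0.23  1.23  1.6 ]
t 13.3 total world [ 0.3 -0.1 -3.3] rot [-0.074  0.     0.005] F [ 1.9  5.9 -3.2] open 11.8 q [-0.    0.29  1.61  0.23  1.23  1.6 ]
[0.3 0.8 3.2] [-0.074  0.     0.005]
t 13.3 total world [ 0.4  1.  -7. ] rot [-0.144  0.     0.005] F [ 1.9  5.9 -3.2] open 11.8 q [-0.    0.29  1.61  0.23  1.23  1.6 ]
[0.3 0.5 7. ] [-0.144  0.     0.005]
```

```bash
python3 -m pendant '[{"translation":[0.1,1.5,0.5],"twist":[-0.01,0,0],"grip":-1},{"translation":[0.1,1.5,0.7],"twist":[-0.015,0,0],"grip":-1},{"translation":[0.1,1.5,0.7],"twist":[-0.015,0,0],"grip":-1},{"translation":[0.1,1.5,0.7],"twist":[-0.015,0,0],"grip":-1},{"translation":[0,1.5,0.7],"twist":[-0.01,0,0],"grip":-1},{"translation":[0,1.5,0.5],"twist":[-0.01,0,0],"grip":-1},{"translation":[0,1.5,0],"twist":[0,0,0],"grip":-1},{"translation":[0,1,0],"twist":[0,0,0],"grip":-1},{"translation":[0,0.5,0],"twist":[0,0,0],"grip":-1},{"translation":[0,0.5,0],"twist":[0,0,0],"grip":-1}]' 50
python3 - <<'E'
from g import *
where()
for a in(4,1):
  p,Q=pose(-57.7,0.5,a); plan(p,Q,1)
E
```

```text
t: 14.3
tool_pos: [0.6167, 0.1288, 0.0635]
orientation: [-2.992, 0.15, -0.014]
force: [0.3, 5.7, -2.8]
opening: 0.0115
t 14.3 tongue [-57.9  -0.    0.2] tilt 8.36 roll -0.13 yaw 0.37 Fbay [ 5.7  0.3 -2.8] Tq [ 0.04 -1.3  -0.04] open 11.5 q [0.04 0.3  1.6  0.15 1.23 1.66]
t 14.3 total world [ 0.5  1.4 -3.7] rot [-0.076 -0.001  0.007] F [ 0.3  5.7 -2.8] open 11.5 q [0.04 0.3  1.6  0.15 1.23 1.66]
[ 0.4 -0.9  3.8] [-0.076 -0.001  0.007]
t 14.3 total world [ 0.6  2.1 -6.4] rot [-0.128 -0.002  0.007] F [ 0.3  5.7 -2.8] open 11.5 q [0.04 0.3  1.6  0.15 1.23 1.66]
[ 0.4 -1.2  6.7] [-0.128 -0.002  0.007]
```

```bash
python3 -m pendant '[{"translation":[0.1,1.3,0.7],"twist":[-0.014,0,0.001],"grip":-1},{"translation":[0.1,1.3,0.8],"twist":[-0.014,0,0.001],"grip":-1},{"translation":[0.1,1.3,0.8],"twist":[-0.014,0,0.001],"grip":-1},{"translation":[0.1,1.3,0.8],"twist":[-0.014,0,0.001],"grip":-1},{"translation":[0,1.3,0.8],"twist":[-0.014,0,0.001],"grip":-1},{"translation":[0,1.2,0.8],"twist":[-0.014,0,0.001],"grip":-1},{"translation":[0,1.2,0.4],"twist":[-0.01,0,0],"grip":-1},{"translation":[0,1,0],"twist":[0,0,0],"grip":-1},{"translation":[0,0.8,0],"twist":[0,0,0],"grip":-1},{"translation":[0,0.8,0],"twist":[0,0,0],"grip":-1}]' 50
python3 - <<'E'
from g import *
where()
for a in(1,0):
  p,Q=pose(-57.7,0.2,a); plan(p,Q,1)
i,im,d=cam('side'); save('side4.png',cv2.resize(im[210:310,210:320],None,fx=6,fy=6,interpolation=cv2.INTER_CUBIC))
E
```

```text
t: 15.3
tool_pos: [0.617, 0.1296, 0.059]
orientation: [-3.078, 0.161, -0.012]
force: [0.1, 7.7, -1.7]
opening: 0.0118
t 15.3 tongue [-58.4  -0.1   0.2] tilt 3.4 roll -0.27 yaw 0.12 Fbay [ 7.7  0.8 -1.7] Tq [ 0.12 -1.4  -0.05] open 11.8 q [0.09 0.32 1.58 0.06 1.23 1.75]
t 15.3 total world [ 0.3  1.3 -2.2] rot [-0.042 -0.005  0.002] F [ 0.1  7.7 -1.7] open 11.8 q [0.09 0.32 1.58 0.06 1.23 1.75]
[ 0.1 -1.1  2.3] [-0.042 -0.005  0.002]
t 15.3 total world [ 0.3  1.4 -3.2] rot [-0.059 -0.005  0.002] F [ 0.1  7.7 -1.7] open 11.8 q [0.09 0.32 1.58 0.06 1.23 1.75]
[ 0.1 -1.3  3.3] [-0.059 -0.005  0.002]
```

View pics/side4.png

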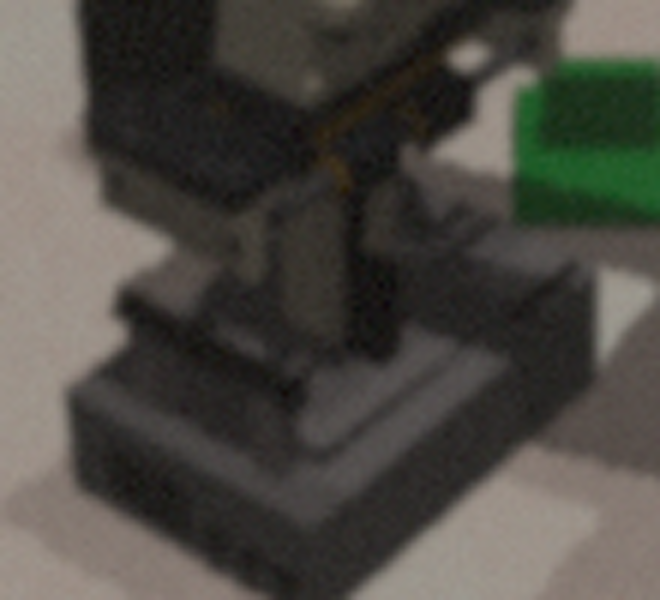

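Side crop: the cover is nearly flat in the pocket with its end inside the uprights, near (300,440). The push force of 7.7 N says the bar is at about its stop, so I'll swing the last 3.4° down.

```bash
python3 -m pendant '[{"translation":[0,0.9,0.6],"twist":[-0.012,-0.001,0],"grip":-1},{"translation":[0,0.9,0.7],"twist":[-0.012,-0.001,0],"grip":-1},{"translation":[0,0.9,0.7],"twist":[-0.012,-0.001,0],"grip":-1},{"translation":[0,0.9,0.7],"twist":[-0.012,-0.001,0],"grip":-1},{"translation":[0,0.9,0.7],"twist":[-0.012,-0.001,0],"grip":-1},{"translation":[0,0.9,0.4],"twist":[-0.005,0,0],"grip":-1},{"translation":[0,0.8,0.3],"twist":[0,0,0],"grip":-1},{"translation":[0,0.8,0.3],"twist":[0,0,0],"grip":-1},{"translation":[0,0.8,0],"twist":[0,0,0],"grip":-1},{"translation":[0,0.8,0],"twist":[0,0,0],"grip":-1}]' 50
python3 - <<'E'
from g import *
where()
E
```

```text
t: 16.35
tool_pos: [0.617, 0.1299, 0.0557]
orientation: [3.136, -0.163, 0.004]
force: [1.0, 6.2, -2.8]
opening: 0.0114
t 16.35 tongue [-58.8  -0.1   0.2] tilt -0.05 roll -0.17 yaw 0.16 Fbay [ 6.3 -0.3 -2.8] Tq [ 0.11 -1.42 -0.07] open 11.4 q [ 0.13  0.34  1.56 -0.    1.25  1.8 ]
```

```bash
python3 -m pendant '[{"translation":[0,0.3,0.5],"twist":[0,0,0],"grip":-1},{"translation":[0,0,0.5],"twist":[0,0,0],"grip":-1},{"translation":[0,-0.5,0.3],"twist":[0,0,0],"grip":-1},{"translation":[0,-0.7,0.2],"twist":[0,0,0],"grip":-1},{"translation":[0,-0.8,0.2],"twist":[0,0,0],"grip":-1},{"translation":[0,-0.8,0.2],"twist":[0,0,0],"grip":-1},{"translation":[0,-0.8,0.2],"twist":[0,0,0],"grip":-1},{"translation":[0,-0.5,0.2],"twist":[0,0,0],"grip":-1},{"translation":[0,0,0],"twist":[0,0,0],"grip":-1},{"translation":[0,0,0],"twist":[0,0,0],"grip":-1}]' 50
python3 - <<'E'
from g import *
where()
E
```

```text
t: 17.35
tool_pos: [0.6178, 0.1365, 0.0557]
orientation: [3.136, -0.163, 0.007]
force: [-1.4, 2.8, 0.0]
opening: 0.0119
t 17.35 tongue [-52.2  -0.2   0.1] tilt -0.06 roll -0.26 yaw 0.14 Fbay [2.7 1.7 0. ] Tq [ 0.48 -0.74 -0.04] open 11.9 q [ 0.14  0.34  1.55 -0.    1.25  1.81]
```

```bash
python3 -m pendant '[{"translation":[0,-0.6,0],"twist":[0,0,0],"grip":-1},{"translation":[0,-0.4,0],"twist":[0,0,0],"grip":-1},{"translation":[0,0,0],"twist":[0,0,0],"grip":-1},{"translation":[0,0,0],"twist":[0,0,0],"grip":-0.6},{"translation":[0,0,0],"twist":[0,0,0],"grip":-0.4},{"translation":[0,0,0],"twist":[0,0,0],"grip":-0.3},{"translation":[0,0,0],"twist":[0,0,0],"grip":-0.3},{"translation":[0,0,0],"twist":[0,0,0],"grip":-0.3},{"translation":[0,0,0],"twist":[0,0,0],"grip":-0.3},{"translation":[0,0,0],"twist":[0,0,0],"grip":-0.3}]' 50
python3 - <<'E'
from g import *
where()
E
```

```text
t: 18.35
tool_pos: [0.6194, 0.1351, 0.0562]
orientation: [3.133, -0.165, 0.012]
force: [0.9, -0.5, 0.2]
opening: 0.0323
t 18.35 tongue [-53.5  -1.9   0.8] tilt -0.23 roll -0.43 yaw 0.09 Fbay [-0.4 -0.9  0.2] Tq [-0.02 -0.07  0.02] open 32.3 q [ 0.14  0.34  1.55 -0.01  1.24  1.81]
```

```bash
python3 -m pendant '[{"translation":[0,0,-8],"twist":[0,0,0],"grip":-0.3},{"translation":[0,0,-12],"twist":[0,0,0],"grip":-0.3},{"translation":[0,0,-15],"twist":[0,0,0],"grip":-0.3},{"translation":[0,0,-15],"twist":[0,0,0],"grip":-0.3},{"translation":[0,0,-20],"twist":[0,0,0],"grip":-0.3},{"translation":[0,0,-20],"twist":[0,0,0],"grip":-0.3},{"translation":[0,0,-20],"twist":[0,0,0],"grip":-0.3},{"translation":[0,20,-20],"twist":[0,0,0],"grip":-0.3},{"translation":[0,20,-10],"twist":[0,0,0],"grip":-0.3},{"translation":[0,0,0],"twist":[0,0,0],"grip":-0.3}]' 50
python3 - <<'E'
from g import *
where()
i,im,d=cam('wrist'); W=cloud(i,d); save('w2.png',im); b=(W*1000-BAY)@Rz(BYAW)
f=b.reshape(-1,3); m=(abs(f[:,0])<25)&(abs(f[:,1])<35)&(f[:,2]>30)&(f[:,2]<60)
r=cv2.minAreaRect(f[m][:,:2].astype(np.float32)); print('grip in bay',r,'z',np.median(f[m][:,2]))
for n,c in(('left',( -25,-15)),('right',(15,35))):
  q=(f[:,0]>c[0])&(f[:,0]<c[1])&(abs(f[:,1])<28)&(f[:,2]<20); print(n,q.sum(),np.round(np.median(f[q],0),1))
E
```

```text
t: 19.35
tool_pos: [0.6161, 0.096, 0.2159]
orientation: [3.134, -0.162, 0.028]
force: [0.5, 0.3, -0.6]
opening: 0.0329
t 19.35 tongue [-92.7  -3.  160.4] tilt -0.11 roll -1.05 yaw 0.19 Fbay [ 0.4 -0.5 -0.6] Tq [-0.06 -0.08 -0.01] open 32.9 q [ 0.08  0.18  1.44 -0.01  1.51  1.75]
grip in bay ((1.592526912689209, -0.4041595458984375), (12.459233283996582, 49.01607894897461), 0.19743934273719788) z 45.81480923702356
left 545 [-20.   -1.4   4.2]
right 1073 [25.  -1.1  4.2]
```

View pics/w2.png

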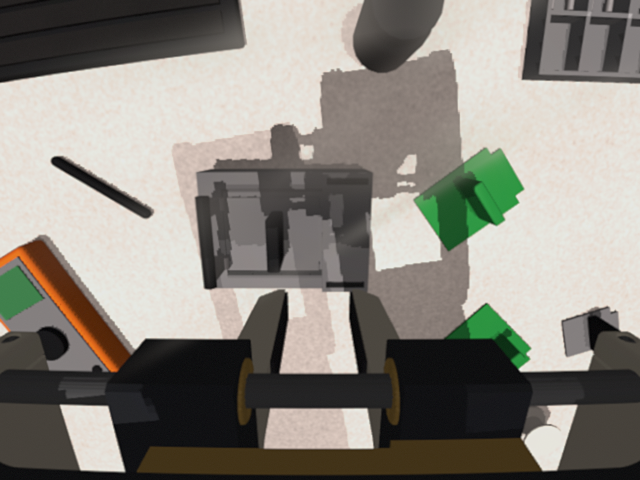

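Wrist view: the cover lies flat in the bay with its grip at (276,243). It measures x=1.6, y=-0.4, yaw 0.2°, and the plate top is at 4.2 mm on both sides, so it is home and the fingers are clear.

```bash
python3 -c "
from plant import robot
print(robot.close_job())"
```

```text
the job is handed in; nothing more can be done
None
```

The larger cover is closed into the battery bay, and the job was handed in at about 19.4 s of the 48 s allowed.

**What I did:**
- I picked up the larger grey cover and slipped its tongue under the hood, tilted 32° easing to 26°.
- I pushed the spring bar to about its stop, reading 7.7 N, and swung the cover flat.
- I eased it back under the keeper noses, opened the fingers to about 33 mm and lifted away.

**Last checks (wrist camera, before hand-in):**

| Check | Measured | Allowed |
|---|---|---|
| Lengthwise (x) | 1.6 mm | -0.5 to 3.5 mm |
| Sideways (y) | -0.4 mm | ±4.5 mm |
| Square to bay | about 0.2° | 4.5° |
| Grip top height (centre 21 mm lower) | 45.8 mm, so the centre is about 24.8 mm | centre 23.5 to 26.5 mm |
| Plate top, hood side / handle side | 4.2 / 4.2 mm, so it lies flat | 2° |

The robot is clear of everything.

**Disagreements and limits:**
- The top camera put the hood's edge 1–2 mm nearer the handle than the handle fit did. The bar contact force fitted the handle-based frame to within about 1–2 mm, so I kept that frame.
- I couldn't see the noses over the plate's end. That it went under them follows from its flat, fully home position.
- I did not measure the bystanders again. The arm kept clear of them.

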